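# Load the spice mill and hold its bayonet lid at half-way

### The job

Stand the small pepper tin upright in the ring-shaped cradle in the middle of the spice mill and let go of it, then put the black lid over it, lowering the lid's two lugs through the two slots of the mill's collar until it sits fully down. Turn the lid clockwise (seen from above) against its spring to the half-way mark, the single rib on the collar, without ever going on to the lock click at the double rib, and finish still gripping the lid and holding it at that mark: it turns back if let go. Leave the other things on the worktop where they are.

Things in the scene. Friction and masses are not known exactly. Their poses are not given: they have to be found in the camera images.
- mill: Spice mill: round white base, 130 mm across, fixed. Origin: centre of its underside, z up. Flat deck at z = 40 mm; on it in the middle a grey cradle ring for the tin, bore 47 mm, z 40 to 58; round it a steel collar, 108 mm outside, 97 mm inside, z 40 to 55, with an inward ledge (inner diameter 84 mm, z 50.5 to 55) broken by a slot on the mill's +x and one on its -x.
- half_mark0 (a point): Half-way mark: one black rib on the collar rim, 0.70 rad clockwise of the +x slot, 54 mm from the axis, z 55 mm (its twin is across). Its x axis points outward from the mill's axis; the lid's x axis must end along it, either way round.
- drive_ring (a joint): Dark ring with two dogs on the mill's deck, turned by the lid's lugs; rad, clockwise positive. 0 at rest and while the lid is in the slots; the lugs meet the dogs after about 0.12 rad, so value = lid turn - 0.12: 0.58 at half-way, about 1.3 at the lock. A spring turns ring and lid back (0.04 N m at 0, plus 0.08 N m per rad).
- slot0 (a point): Middle of the slot on the mill's +x side, at the ledge's top, 45 mm from the axis, z 55 mm; about 22 mm wide; the other slot is across the mill. The lid's 12 mm lugs go down through the slots onto the deck; then the lid turns clockwise only (seen from above), under the ledge; a stop blocks the other way.
- lock_mark0 (a point): Lock mark: two black ribs side by side on the collar rim, 1.40 rad clockwise of the +x slot, 54 mm from the axis, z 55 mm (twin across). Sprung balls in the collar resist the lugs from a lid turn of about 0.95 rad on, and click in behind them near 1.4 rad: do not go there.
- lid: Black bayonet lid, a loose cap open side down: 78 mm in diameter, 60 mm high, plus a grip bar on top; about 150 g. Origin: centre of its underside, z up. Two lugs at the bottom edge on its +x and -x (12 mm wide, 8 high, tips 45 mm from the axis, a steel line above each). Half a turn gives the same lid. Seated, its origin is on the mill's axis at the mill's z = 40 mm. It clears the tin.
- lid_grip (a point): Middle of the lid's grip bar, 74 mm above the lid's origin. The bar runs along the lid's x (in line with the lugs), 50 mm long, 14 mm thick (along y), z 58 to 86 mm over the lid's origin; pinch it from above across its 14 mm.
- tin: Small grey pepper tin with a dark band, round, 41 mm in diameter, 51 mm high, 70 g more or less, standing upright. Origin: centre of its underside, z up. Seated in the cradle, its origin is 40 mm above the mill's origin, its top at 91 mm; 33 mm of it then stand above the cradle.
- cup_red: Small red cup with a handle, 59x80x58 mm, a bystander; origin under its centre.
- beaker: Dark grey tumbler, 80 mm wide, 107 mm high, a bystander; origin under its centre.
- sink_bowl: White bowl, 140 mm wide, 57 mm high, a bystander; origin under its centre.
- keys: Bunch of keys lying flat, 104x111x8 mm, a bystander; origin under its centre.
- power_bank: Flat slab, 136x68x16 mm, a bystander; origin under its centre.
- marker_1: Felt marker lying down, 128 mm long, 14 mm thick, a bystander; origin under its centre.
Not all that is in view belongs to the job. Of the things like the tin, leave any that is green, pink or yellow; of the rest the larger one is meant.

How it is judged:
By the outcome, as a careful person would: the job done as asked, in the order asked, and still so for the second after the job is handed in, while the arm keeps its last pose, push and grip.
It also fails if it takes over 64 s, if anything falls off the work surface, if the arm or the gripper's body presses on something with over 40 N, if the wrist force passes 120 N, or if a joint passes its speed limit or range.

### The arm

A 6-joint arm with a two-finger parallel gripper is mounted at the origin on a cart in front of the work surface, level with it; the furniture and walls round the work are solid. World frame = base frame: x ahead of the robot, y to its left, z up, the work surface at z = 0. Lengths are in mm, angles in rad, forces in N, time in s.
With the tool pointing down it reaches from about 300 to 775 mm from the base axis. Payload 14.6 kg.
Tool frame: the origin (TCP) lies between the finger pads; the fingertips stand 25 mm ahead of it and the grasp point (between the pads) lies 6 mm ahead of it; z points along the fingers, y is the line along which they close (so a half turn about z gives the same grasp; the last joint's range is limited). The gripper opens to 94 mm and grips with 3 to 60 N. Pads are 16 mm wide; open, the fingers measure 119 mm over their backs; the gripper's body (75 mm by 177 mm) begins 78 mm behind the grasp point.
Start: joints at [-1.388, 0.3, 1.521, -0, 1.321, -0.067], TCP at [135.959, -532.921, 230.446] pointing down, gripper open.
Joint ranges: [-3.03, 3.03], [-0.79, 2.21], [0.23, 2.52], [-1.04, 4.18], [0, 3.07], [-2.55, 2.55]. Speed limits (rad/s): [2.22, 2.22, 2.57, 3.14, 3.14, 3.14].

### API

Orientations are given as [roll, pitch, yaw] about the fixed x, y, z axes, in that order (R = Rz(yaw) Ry(pitch) Rx(roll)).
In Python, from cell import manip gives the robot as it stands. The module is installed in compiled form; this text tells all that it offers.
- The arm moves only by the tool step_arm, never from a script. Its argument "series" is one flat list of numbers, 5 for each row, row after row: the shift along the world's x, y, z in mm, then the turn about the world's z in rad, then the closure, from 0 (fully open) to 1 (shut). In form: [dx, dy, dz, spin, jaw, dx, dy, dz, spin, jaw, ...]. A call has 1 to 20 rows; each row shifts and turns the commanded pose from where the row before left it; what a row does not reach is not made up. A row lasts 1/8 s, in which the tool goes at most 62.5 mm and 10.7 degrees, less where a joint would pass 70% of its speed; a pose out of reach is approached as far as the arm can. A call is refused whole if a number of a shift passes 62.5 or a number of a turn 0.188, either way. A call with a gripper value outside its range is refused whole. The fingers move at their own pace and stop on an object; "squeeze" is the grip in N (left out, the last holds). Time passes only in rows, so rows that do not move let the fingers close. It gives the time, the measured TCP pose, the force, the opening and the grip force at its end, in the units of the state.
- manip.read_state(): the state, without advancing time (a new reading comes with each control period).
- manip.camera(name): name is "scene" or "top" or "wrist"; returns (picture, depth): 400x640x3 uint8, blue, green, red; 400x640 float32, mm along the optical axis (not along the pixel's ray), 0 where there is no reading.
- manip.camera_info(name): a dict with "fovy" (degrees; the focal length in pixels is half the picture's height over the tangent of half this angle, whatever the lens; pixels are square), "cx", "cy" (the principal point, pixels), "eye" and "orientation" of the camera in the world. Camera axes: x right, y down, z forward; pixel columns grow to the right and rows downward; lengths in mm; the calibration is good to about 2 mm. A picture is of the moment at which its call begins: read the wrist's pose just before it. camera_info takes no time and is no camera call; for the wrist camera it gives the pose at the moment of the call.
- manip.sign_off(): hands the job in; it is judged then, once.
The state is a dict: "clock": time; "joints": joint angles; "qd": joint speeds; "effort": joint torques, N m; "eef_pos": TCP position; "eef_rot": TCP orientation; "wrist_force": force on the tool from outside, world axes, zero at the start; "moment": the same for the moment, N m; "finger_gap": finger opening in mm; "finger_force": force on a finger pad.
Only numpy, scipy, OpenCV 4.12 (cv2) and the standard library are available. Lean on these libraries where they do the work, as an engineer would, in place of code of your own. Each camera call takes 0.05 s, during which the arm holds its last target. There are 200 camera calls.

## Working session

There is one attempt and no reset: what is moved stays moved. The work goes in short steps, Python scripts to look and compute and a tool call to move; the robot and the scene stay as the last step left them, time stands still between calls to the robot, and variables do not carry over. Pictures are saved under pics/ and viewed, at most 10 in all, crops included, and the job is handed in when it is done.

Besides the shell and the picture viewer there is one more tool, called after "Call:" by a JSON object that holds its "method" and its "body", one argument or row to a line. step_arm: Moves the arm, as the interface text tells. Its arguments: {"type":"object","properties":{"series":{"type":"array"},"squeeze":{"type":"number"}},"required":["series"]}

```bash
mkdir -p pics
cat > h.py <<'E'
import numpy as np, cv2
from scipy.spatial.transform import Rotation as R
from cell import manip
def rot(o):
    o=np.array(o,float)
    if o.shape==(3,3): return o
    if o.size==4: return R.from_quat(o).as_matrix()
    return R.from_euler('xyz',o).as_matrix()
def grab(name):
    i=manip.camera_info(name); p,d=manip.camera(name); return i,p.copy(),d.copy()
def cloud(i,d):
    f=200/np.tan(np.radians(i['fovy'])/2)
    v,u=np.indices(d.shape)
    c=np.stack([(u-i['cx'])/f*d,(v-i['cy'])/f*d,d],-1)
    w=c@rot(i['orientation']).T+np.array(i['eye']); w[d<=0]=np.nan
    return w
E
python3 - <<'E'
from h import *
print(manip.read_state())
for n in('top','scene'):
    i,p,d=grab(n); print(n,i); cv2.imwrite(f'pics/{n}0.png',p); np.savez(f'{n}0.npz',p=p,w=cloud(i,d))
E
```

```text
{'clock': 0.0, 'joints': array([-1.38759124e+00,  3.00447938e-01,  1.52160323e+00,  4.02260262e-06,
        1.32066422e+00, -6.66227005e-02]), 'qd': array([-5.90767627e-04, -6.30932362e-04, -5.72566516e-05, -6.53229764e-04,
       -8.56759436e-04,  1.08127124e-03]), 'effort': array([ 3.90468820e-03, -5.31803226e+01, -3.52733839e+01,  7.09769432e-02,
        2.43294309e-02, -9.81603193e-05]), 'eef_pos': array([ 135.92359849, -532.69786594,  229.88964333]), 'eef_rot': array([-3.14047268e+00, -7.86313630e-05,  2.49826745e-01]), 'wrist_force': array([-0.93977698,  0.09103394,  0.38084626]), 'moment': array([ 0.00152114, -0.037627  ,  0.05313507]), 'finger_force': 0.0, 'finger_gap': 94.02337840773416}
top {'fovy': 51.43442262227377, 'cx': 319.46338495872646, 'cy': 201.60744922619443, 'eye': array([ 384.62907359,    9.3730075 , 1159.40470126]), 'orientation': array([-3.07840881,  0.01020596, -1.57164131])}
scene {'fovy': 50.85683718402875, 'cx': 319.19623051186795, 'cy': 195.99102519229484, 'eye': array([-340.55235563,  842.33115181,  720.72891796]), 'orientation': array([-2.07135055, -0.01761754, -2.36623372])}
```

View pics/top0.png

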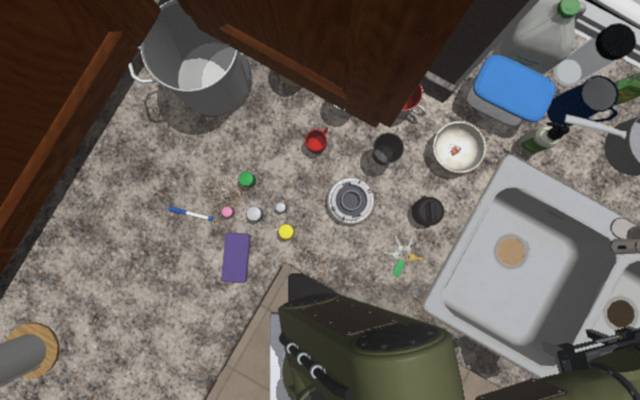

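View pics/scene0.png

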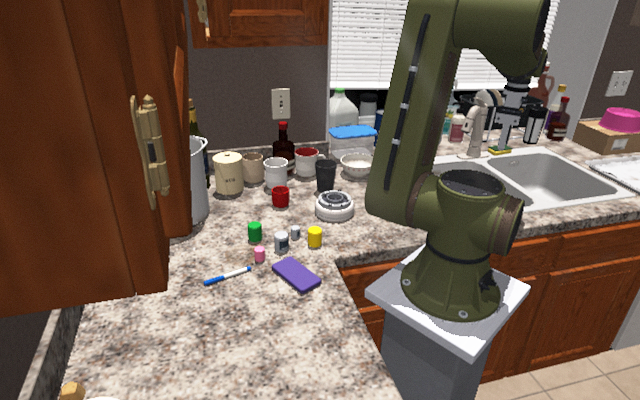

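The top view shows these tin-like things: green (246,178), pink (227,211), yellow (286,231), larger grey (254,214) and smaller grey (280,207). By the description the larger grey one at (254,214) is the tin. The mill is at (351,200) and the lid at (428,211). I'll check the tin in a close crop and measure.

Run:
```python
from h import *
z=np.load('top0.npz'); p,w=z['p'],z['w']
a=cv2.resize(p[165:255,205:305],None,fx=4,fy=4,interpolation=cv2.INTER_CUBIC)
b=cv2.resize(p[160:250,315:455],None,fx=4,fy=4,interpolation=cv2.INTER_CUBIC)
cv2.imwrite('pics/crop1.png',cv2.resize(np.hstack([a,b]),None,fx=.83,fy=.83))
s=np.load('scene0.npz')['w']
def obj(n,u0,u1,v0,v1,lo,hi):
    q=w[v0:v1,u0:u1].reshape(-1,3); q=q[(q[:,2]>lo)&(q[:,2]<hi)]
    c,r=cv2.minEnclosingCircle(q[:,:2].astype(np.float32)) if len(q) else (0,0)
    print(n,len(q),np.round(np.median(q,0),1),'circ',np.round(c,1),round(r,1),'bbox',np.round(q.min(0)),np.round(q.max(0)))
obj('tin',240,268,198,230,40,70); obj('small',270,292,196,219,20,70)
obj('green',232,260,165,192,20,90);obj('yellow',274,298,220,243,20,90);obj('pink',215,238,202,220,15,90)
obj('lidtop',405,455,185,240,52,68); obj('lidbar',405,455,185,240,76,100)
obj('collar',320,385,170,235,48,70); obj('cradle',335,368,185,218,54,70)
obj('millAll',320,385,170,235,30,70); obj('beaker',370,405,130,172,80,130)
q=w[...,2]; 
m=(q>200); m[260:]=0
ww=w[m]; sel=ww[(np.abs(ww[:,1])<420)]
print('overhead', sel.min(0), [ (y,np.round(sel[np.abs(sel[:,1]-y)<15].min(0))) for y in range(-200,401,50) if (np.abs(sel[:,1]-y)<15).any()])
print('table z',np.nanmedian(w[280:290,160:200,2]))
```

```text
tin 188 [424.5 197.   48.4] circ [423.8 198.2] 20.9 bbox [406. 178.  40.] [444. 219.  55.]
small 84 [441.6 127.7  33.2] circ [442.9 127.4] 13.8 bbox [430. 114.  23.] [455. 139.  38.]
green 203 [516.3 218.3  48.2] circ [518.5 220.3] 20.7 bbox [498. 200.  20.] [539. 239.  54.]
yellow 190 [376.4 110.1  48.7] circ [376.6 111.4] 20.4 bbox [358.  91.  23.] [395. 132.  54.]
pink 106 [430.6 271.5  33.4] circ [430.1 272.8] 15.1 bbox [417. 259.  15.] [444. 287.  39.]
lidtop 491 [ 429.  -264.3   58.4] circ [ 430.3 -271.2] 38.1 bbox [ 395. -308.   52.] [ 467. -235.   68.]
lidbar 115 [ 430.5 -270.4   84.4] circ [ 430.7 -271. ] 24.3 bbox [ 407. -279.   76.] [ 454. -264.   89.]
collar 560 [458.9 -63.3  54.4] circ [460.2 -62.2] 56.9 bbox [ 408. -117.   48.] [513. -10.  62.]
cradle 188 [453.3 -65.9  56.2] circ [457.4 -64.9] 53.0 bbox [ 413. -106.   54.] [499. -21.  62.]
millAll 1723 [458.9 -62.4  40.3] circ [459.6 -63.5] 64.6 bbox [ 395. -125.   30.] [523.   0.  62.]
beaker 240 [ 606.3 -167.8  100.8] circ [ 590.9 -156. ] 40.0 bbox [ 552. -194.   80.] [ 631. -117.  111.]
overhead [ 421.82872583 -341.14047692  200.05461636] [(-100, array([540., -94., 518.])), (-50, array([533., -65., 548.])), (0, array([563., -15., 549.])), (50, array([592.,  35., 548.])), (100, array([621.,  85., 549.])), (150, array([650., 135., 549.])), (200, array([678., 185., 200.])), (250, array([690., 235., 201.])), (300, array([604., 285., 200.])), (350, array([517., 335., 200.])), (400, array([431., 385., 200.]))]
table z -1.1411488607911906
```

View pics/crop1.png

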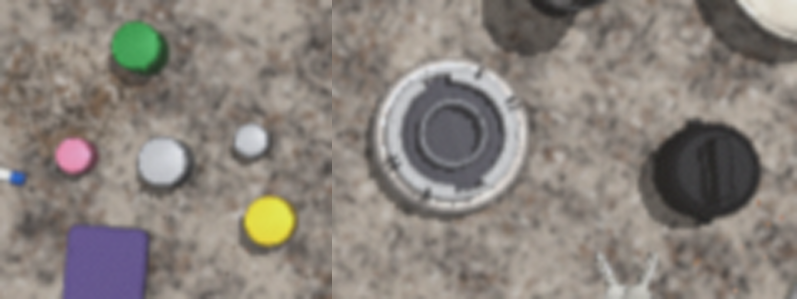

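The crop shows the big grey tin at crop (162,162), with no colour, so that's the one. The small grey one at (251,141) is left alone. On the mill, the slots are at about crop (437,80) and (470,185), the single ribs at (480,72) and (427,195), and the double ribs at (517,103) and (392,160). That puts slot yaw near 0.27. Next I look at the lid and mill with the wrist camera on the way to the tin.

Call:
{"method": "step_arm", "body": {
  "series": [34, 32, 10, 0, 0.0, 34, 32, 10, 0, 0, 34, 32, 10, 0, 0, 34, 32, 10, 0, 0, 34, 32, 10, 0, 0, 34, 32, 10, 0, 0, 34, 32, 10, 0, 0, 34, 32, 10, 0, 0, 0, 0, 0, 0, 0, 0, 0, 0, 0, 0],
  "squeeze": 20
}}

```text
clock: 1.35
eef_pos: [407.6, -277.1, 310.0]
eef_rot: [-3.141, 0.001, 0.25]
wrist_force: [-0.4, -1.0, 0.1]
finger_gap: 94.5
finger_force: 0.0
```

Run:
```python
from h import *
s=manip.read_state(); print(s['clock'],s['eef_pos'],s['eef_rot'],s['joints'])
i,p,d=grab('wrist'); print(i); cv2.imwrite('pics/w1.png',p); np.savez('w1.npz',p=p,w=cloud(i,d))
```

```text
1.35 [ 407.63098866 -277.07048543  310.00593224] [-3.14105769e+00  6.20964453e-04  2.50075713e-01] [-6.71218032e-01  1.20040444e-01  1.55378364e+00 -1.71882874e-04
  1.46857016e+00  6.49520356e-01]
{'fovy': 61.3525160274259, 'cx': 322.5785413663581, 'cy': 202.4922188603696, 'eye': array([ 489.06300086, -256.59683676,  464.94775214]), 'orientation': array([ 2.85063285e+00,  1.14418735e-04, -1.32004981e+00])}
```

View pics/w1.png

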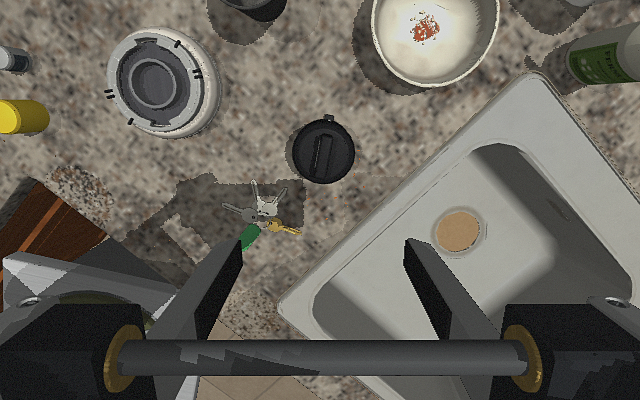

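The wrist view shows the lid at (324,150) with its bar nearly upright in the picture, a lug at (328,118), and the mill at (163,82). Now I fit both from depth.

```bash
cat > fit.py <<'E'
from h import *
from scipy.optimize import least_squares
def circ(q,r0):
    f=lambda t:np.hypot(q[:,0]-t[0],q[:,1]-t[1])-t[2]
    r=least_squares(f,[*q.mean(0)[:2],r0],loss='soft_l1'); return r.x
def edge(mask,w):
    k=cv2.erode(mask.astype(np.uint8),np.ones((3,3)));return w[mask&(k==0)]
def lid(w,c):
    near=np.hypot(w[...,0]-c[0],w[...,1]-c[1])<50
    b=near&(w[...,2]>78)&(w[...,2]<95); q=w[b][:,:2]
    (cx,cy),(a,bb),an=cv2.minAreaRect(q.astype(np.float32))
    u,s,v=np.linalg.svd(q-q.mean(0),full_matrices=False)
    print('lid bar mean',q.mean(0).round(1),'rect',round(cx,1),round(cy,1),round(a,1),round(bb,1),'yaw',np.arctan(v[0,1]/v[0,0]).round(3),'z',np.median(w[b][:,2]).round(1))
    l=near&(w[...,2]>3)&(w[...,2]<13); q=w[l]-np.r_[cx,cy,0]; r=np.hypot(q[:,0],q[:,1]); q=q[(r>40.5)&(r<47)]
    print('lug angs',len(q),np.unique(np.round(np.arctan2(q[:,1],q[:,0]),1),return_counts=True))
def mill(w,p,c):
    r=np.hypot(w[...,0]-c[0],w[...,1]-c[1])
    m=(r<75)&(w[...,2]>48)&(w[...,2]<70)
    rr=np.hypot(w[...,0]-c[0],w[...,1]-c[1]); q=w[m&(rr>46)]
    c=circ(q[:,:2],49)[:2]
    for _ in range(3):  # outermost collar points per angle
        d=q[:,:2]-c; a=np.arctan2(d[:,1],d[:,0]); R_=np.hypot(*d.T); k=np.round(a/(2*np.pi)*90).astype(int)
        e=np.array([q[k==j][np.argmax(R_[k==j])] for j in np.unique(k)]); t=circ(e,54); c=t[:2]
    print('collar outer',t.round(2),len(q),'z',np.median(q[:,2]).round(1))
    d=w[...,:2]-c; R_=np.hypot(d[...,0],d[...,1]); a=np.arctan2(d[...,1],d[...,0])
    L=(R_>43)&(R_<47)&(w[...,2]<70); led=w[...,2]>48
    bins=np.arange(-np.pi,np.pi,np.pi/60); g=lambda x:(x[L],)
    def sc(t):  # slot gap contrast mod pi
        da=(a[L]-t+np.pi/2)%np.pi-np.pi/2; i=np.abs(da)<.245; o=(np.abs(da)>.245)&(np.abs(da)<.5)
        return led[L][o].mean()-led[L][i].mean()
    T=np.arange(-1.57,1.57,.01); S=np.array([sc(t) for t in T]); b=T[S>S.max()-.03]; print('slot yaw',T[S.argmax()].round(3),b.min().round(2),b.max().round(2),'score',S.max().round(2))
    cr=(R_<30)&(w[...,2]>53)&(w[...,2]<63); print('cradle ring',circ(w[cr][:,:2],25).round(1),cr.sum())
    D=(R_>49)&(R_<57)&(w[...,2]>52)&(w[...,2]<63)&(p.max(-1)<70)
    h=np.histogram(a[D]%np.pi,bins=np.arange(0,np.pi+.04,.04)); print('dark ribs mod pi',[(h[1][i].round(2),h[0][i]) for i in np.nonzero(h[0])[0]])
    return c
E
python3 - <<'E'
from fit import *
for f in ('w1.npz','top0.npz'):
    z=np.load(f); print(f); lid(z['w'],(430,-271)); mill(z['w'],z['p'],(459.5,-63))
E
```

```text
w1.npz
lid bar mean [ 431.6 -271.9] rect 430.5 -272.1 50.2 14.0 yaw 0.064 z 86.4
lug angs 34 (array([-0.1, -0. ,  0.1,  0.2]), array([ 3, 13, 11,  7]))
collar outer [460.13 -63.87  53.66] 2071 z 55.6
slot yaw 0.29 0.28 0.3 score 0.78
cradle ring [460.2 -64.6  25.2] 683
dark ribs mod pi [(np.float64(0.52), np.int64(3)), (np.float64(0.6), np.int64(1)), (np.float64(0.64), np.int64(2)), (np.float64(0.72), np.int64(1)), (np.float64(0.76), np.int64(1)), (np.float64(0.8), np.int64(1)), (np.float64(0.84), np.int64(1)), (np.float64(0.88), np.int64(2)), (np.float64(0.92), np.int64(1)), (np.float64(0.96), np.int64(2)), (np.float64(1.0), np.int64(1)), (np.float64(1.04), np.int64(2)), (np.float64(1.12), np.int64(1)), (np.float64(1.16), np.int64(1)), (np.float64(1.24), np.int64(1)), (np.float64(1.28), np.int64(2)), (np.float64(1.36), np.int64(1)), (np.float64(1.4), np.int64(1)), (np.float64(1.48), np.int64(1)), (np.float64(1.56), np.int64(2)), (np.float64(1.6), np.int64(2)), (np.float64(1.64), np.int64(1)), (np.float64(1.72), np.int64(1)), (np.float64(1.76), np.int64(2)), (np.float64(1.84), np.int64(1)), (np.float64(1.92), np.int64(17)), (np.float64(1.96), np.int64(27)), (np.float64(2.04), np.int64(17)), (np.float64(2.08), np.int64(26)), (np.float64(2.12), np.int64(1)), (np.float64(2.56), np.int64(1)), (np.float64(2.68), np.int64(18)), (np.float64(2.72), np.int64(31)), (np.float64(2.8), np.int64(1)), (np.float64(2.84), np.int64(1))]
top0.npz
lid bar mean [ 430.4 -271.2] rect 430.5 -271.7 47.2 14.4 yaw 0.064 z 84.6
lug angs 18 (array([-3.1, -3. , -2.9, -0.1,  0. ,  0.1,  0.2,  1.1,  1.4,  2.3,  3.1]), array([2, 3, 1, 1, 1, 2, 1, 1, 1, 1, 4]))
collar outer [459.71 -63.44  52.79] 332 z 54.0
slot yaw 0.3 0.26 0.3 score 0.93
cradle ring [459.5 -63.3  25.2] 90
dark ribs mod pi []
```

Mill centre is (460.1,−64.0). The slot yaw is 0.283, and the single ribs (2.72−π=−0.42) and double ribs (−1.12) agree with it. The lid is at (430.5,−272.0), yaw 0.064. Next, to the tin.

Call:
{"method": "step_arm", "body": {
  "series": [1, 40, -12, 0.08, 0.0, 1, 40, -12, 0.08, 0, 1, 40, -12, 0.08, 0.0, 1, 40, -12, 0.08, 0, 1, 40, -12, 0.08, 0.3, 2, 40, -12, 0.08, 0.3, 2, 40, -12, 0.08, 0.3, 2, 40, -12, 0.08, 0.3, 2, 40, -12, 0.08, 0.3, 2, 40, -12, 0.08, 0.3, 2, 40, -12, 0.08, 0.3, 0, 35, -8, 0.02, 0.3, 0, 0, 0, 0, 0.3, 0, 0, 0, 0, 0.3]
}}

```text
clock: 3.15
eef_pos: [425.1, 197.0, 170.4]
eef_rot: [-3.142, 0.0, 1.149]
wrist_force: [-0.2, 0.1, -0.5]
finger_gap: 65.6
finger_force: 0.0
```

Run:
```python
from fit import *
s=manip.read_state(); print(s['clock'],s['eef_pos'],s['eef_rot'],s['joints'],s['finger_gap'])
i,p,d=grab('wrist'); w=cloud(i,d); cv2.imwrite('pics/w2.png',p)
n=np.hypot(w[...,0]-424,w[...,1]-198)<30
m=n&(w[...,2]>46)&(w[...,2]<58); e=edge(m,w); print('top',m.sum(),circ(e,20),np.median(w[m][:,2]),cv2.minEnclosingCircle(w[m][:,:2].astype(np.float32)))
v,u=np.nonzero(m); print(u.min(),u.max(),v.min(),v.max(), p[m].mean(0))
```

```text
3.15 [425.13680537 196.99484941 170.44189685] [-3.14152205e+00  3.17974989e-04  1.14854636e+00] [ 3.55816777e-01  1.81787170e-01  1.81543795e+00 -1.94302594e-04
  1.14464102e+00  7.78147104e-01] 65.63828866152633
top 1699 [425.62577561 198.9806525   19.35014806] 50.9076054188788 ((425.0366516113281, 198.7466278076172), 20.633159637451172)
298 345 178 223 [128.22719247 131.21424367 130.1147734 ]
```

The tin is at (425.2,198.9), radius 20.6, top at z 51, and grey. Now down and grip.

Call:
{"method": "step_arm", "body": {
  "series": [0, 2, -30, 0, 0.3, 0, 0, -30, 0, 0.3, 0, 0, -25, 0, 0.3, 0, 0, -20, 0, 0.3, 0, 0, -12, 0, 0.3, 0, 0, -5, 0, 0.3, 0, 0, 0, 0, 0.3, 0, 0, 0, 0, 1, 0, 0, 0, 0, 1, 0, 0, 0, 0, 1, 0, 0, 0, 0, 1],
  "squeeze": 15
}}

```text
clock: 4.58
eef_pos: [425.1, 200.2, 48.7]
eef_rot: [3.141, -0.0, 1.15]
wrist_force: [0.0, -0.8, 4.3]
finger_gap: 40.7
finger_force: 15.0
```

Call:
{"method": "step_arm", "body": {
  "series": [0, 0, 15, 0, 1, 0, 0, 35, 0, 1, 0, 0, 40, 0, 1, 3, -26, 8, -0.08, 1, 3, -26, 5, -0.08, 1, 3, -26, 0, -0.08, 1, 3, -26, 0, -0.08, 1, 3, -26, 0, -0.08, 1, 4, -26, 0, -0.08, 1, 4, -26, 0, -0.08, 1, 4, -26, 0, -0.08, 1, 4, -26, 0, -0.08, 1, 4, -30, 0, -0.08, 1, 0, 0, 0, 0, 1, 0, 0, 0, 0, 1, 0, 0, 0, 0, 1]
}}

```text
clock: 6.58
eef_pos: [459.9, -63.2, 151.7]
eef_rot: [-3.142, -0.0, 0.351]
wrist_force: [0.5, -0.1, -1.3]
finger_gap: 40.6
finger_force: 15.0
```

Run:
```python
from fit import *
s=manip.read_state(); print(s['clock'],s['eef_pos'],s['eef_rot'],s['finger_gap'])
i,p,d=grab('wrist'); w=cloud(i,d); cv2.imwrite('pics/w3.png',p); np.savez('w3.npz',p=p,w=w)
t=s['eef_pos']
n=np.hypot(w[...,0]-t[0],w[...,1]-t[1])<30
for lo,hi in((-10,12),):
    m=n&(w[...,2]>t[2]+lo)&(w[...,2]<t[2]+hi); print(m.sum(),cv2.minEnclosingCircle(w[m][:,:2].astype(np.float32)),np.median(w[m][:,2]))
print(np.histogram(w[n][:,2],bins=12))
mill(w,p,(460,-64))
```

```text
6.575 [459.89678187 -63.1931343  151.6819175 ] [-3.14156786e+00 -1.42298070e-04  3.51357450e-01] 40.589573631415064
5763 ((467.8370361328125, -60.19686508178711), 28.476816177368164) 153.84789576907883
(array([1998,  667,    0,   81,  552, 1116, 5482, 1063, 1450, 1657,  682,
       5021]), array([ 39.43367949,  56.76923208,  74.10478468,  91.44033727,
       108.77588986, 126.11144246, 143.44699505, 160.78254764,
       178.11810024, 195.45365283, 212.78920542, 230.12475802,
       247.46031061]))
collar outer [460.41 -63.28  53.6 ] 2754 z 55.7
slot yaw 0.29 0.27 0.3 score 0.91
cradle ring [460.9 -63.1  25.2] 754
dark ribs mod pi [(np.float64(0.24), np.int64(1)), (np.float64(0.36), np.int64(2)), (np.float64(0.44), np.int64(2)), (np.float64(0.48), np.int64(1)), (np.float64(0.56), np.int64(1)), (np.float64(0.6), np.int64(1)), (np.float64(0.64), np.int64(1)), (np.float64(0.68), np.int64(2)), (np.float64(0.72), np.int64(1)), (np.float64(0.76), np.int64(1)), (np.float64(0.8), np.int64(1)), (np.float64(0.84), np.int64(2)), (np.float64(0.88), np.int64(2)), (np.float64(0.92), np.int64(1)), (np.float64(0.96), np.int64(2)), (np.float64(1.08), np.int64(1)), (np.float64(1.12), np.int64(2)), (np.float64(1.16), np.int64(1)), (np.float64(1.88), np.int64(1)), (np.float64(1.92), np.int64(32)), (np.float64(1.96), np.int64(55)), (np.float64(2.04), np.int64(37)), (np.float64(2.08), np.int64(45)), (np.float64(2.12), np.int64(2)), (np.float64(2.68), np.int64(13)), (np.float64(2.72), np.int64(32)), (np.float64(2.84), np.int64(1)), (np.float64(2.96), np.int64(1))]
```

View pics/w3.png

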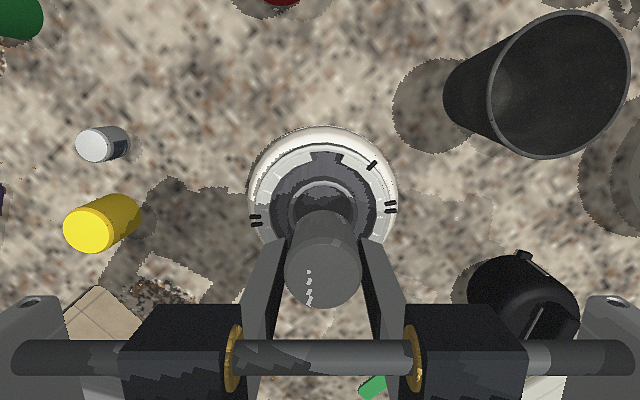

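The tin is held upright at (322,272), and the cradle is in view at (322,210). I'll measure the tin's top relative to the mill.

Run:
```python
from fit import *
z=np.load('w3.npz'); w=z['w']; g=np.zeros(w.shape[:2],bool); g[230:312,283:362]=1
m=g&(np.abs(w[...,2]-154)<4); q=w[m]; print(m.sum(),np.median(q[:,2]),q.min(0),q.max(0))
# restrict transverse: coordinates in tool frame
t=np.array([459.9,-63.2]); c,s=np.cos(.351),np.sin(.351); l=(w[...,:2]-t)@np.array([[c,s],[-s,c]]).T
mm=m&(np.abs(l[...,1])<20.5); k=l[mm]; print('x range',np.percentile(k[:,0],[0,1,99,100]),'y',k[:,1].min(),k[:,1].max())
f=k[np.abs(k[:,1])<4]; print('mid chord',f[:,0].min(),f[:,0].max(), cv2.minEnclosingCircle(k.astype(np.float32)))
```

```text
4385 153.93077312792383 [439.87880015 -84.03211548 150.00164998] [479.41372724 -43.04340857 156.43122414]
x range [-19.98259292 -18.21932442  18.21451025  19.44189605] y -20.32661160714503 20.122305469082175
mid chord -19.98259291666026 19.44189604870002 ((-1.0574009418487549, 0.21016809344291687), 20.806854248046875)
```

Call:
{"method": "step_arm", "body": {
  "series": [0.5, 0, -20, 0, 1, 0, 0, -18, 0, 1, 0, 0, -10, 0, 1, 0, 0, -6, 0, 1, 0, 0, -4, 0, 1, 0, 0, -2, 0, 1, 0, 0, 0, 0, 1]
}}

```text
clock: 7.5
eef_pos: [460.5, -64.0, 91.6]
eef_rot: [3.141, -0.0, 0.35]
wrist_force: [0.5, -1.0, -1.2]
finger_gap: 40.7
finger_force: 15.0
```

Call:
{"method": "step_arm", "body": {
  "series": [0, 0, -1.5, 0, 1, 0, 0, -1, 0, 1, 0, 0, 0, 0, 1]
}}

```text
clock: 7.88
eef_pos: [460.4, -63.9, 88.9]
eef_rot: [-3.142, 0.0, 0.35]
wrist_force: [0.8, -0.3, -1.3]
finger_gap: 41.0
finger_force: 15.0
```

Call:
{"method": "step_arm", "body": {
  "series": [0, 0, 0, 0, 0.25, 0, 0, 0, 0, 0.25, 0, 0, 0, 0, 0.25, 0, 0, 20, 0, 0.25, 0, 0, 35, 0, 0.25, 0, 0, 36, 0, 0.25, -3, -20, 0, -0.04, 0.25, -5, -30, 0, -0.04, 0.25, -5, -35, 0, -0.04, 0.25, -5, -35, 0, -0.04, 0.25, -5, -35, 0, -0.04, 0.4, -4, -33, 0, -0.04, 0.4, -3, -20, -15, -0.04, 0.4, 0, 0, 0, 0, 0.4, 0, 0, 0, 0, 0.4]
}}

```text
clock: 9.75
eef_pos: [430.5, -271.1, 164.7]
eef_rot: [-3.141, 0.0, 0.071]
wrist_force: [0.5, 0.5, -0.1]
finger_gap: 56.7
finger_force: 0.0
```

Run:
```python
from fit import *
s=manip.read_state(); print(s['clock'],s['eef_pos'],s['eef_rot'],s['finger_gap'])
i,p,d=grab('wrist'); w=cloud(i,d); lid(w,(430.5,-272))
n=(np.hypot(w[...,0]-430.5,w[...,1]+272)<37)&(w[...,2]>50)&(w[...,2]<70); print('lid top z',np.percentile(w[n][:,2],[5,50,95]))
i2,p2,d2=grab('top'); w2=cloud(i2,d2); n=(np.hypot(w2[...,0]-460,w2[...,1]+63.5)<35)&(w2[...,2]>75); q=w2[n]; print('tin',len(q),np.median(q[:,2]) if len(q) else 0,cv2.minEnclosingCircle(q[:,:2].astype(np.float32)) if len(q) else 0)
a=cv2.resize(p,None,fx=.8,fy=.8); b=cv2.resize(p2[160:250,315:455],(392,320)); cv2.imwrite('pics/w4.png',np.hstack([a[:,80:480],b]))
```

```text
9.75 [ 430.53896797 -271.11959516  164.68123416] [-3.14098782e+00  4.56096860e-04  7.07455343e-02] 56.65773131597558
lid bar mean [ 432.8 -272.1] rect 431.0 -272.4 49.6 13.4 yaw 0.063 z 86.5
lug angs 64 (array([-0.1,  0. ,  0.1,  0.2]), array([ 4, 25, 22, 13]))
lid top z [56.70602043 60.3423031  61.81989165]
tin 201 88.82043353466406 ((458.8219299316406, -64.75166320800781), 20.530508041381836)
```

View pics/w4.png

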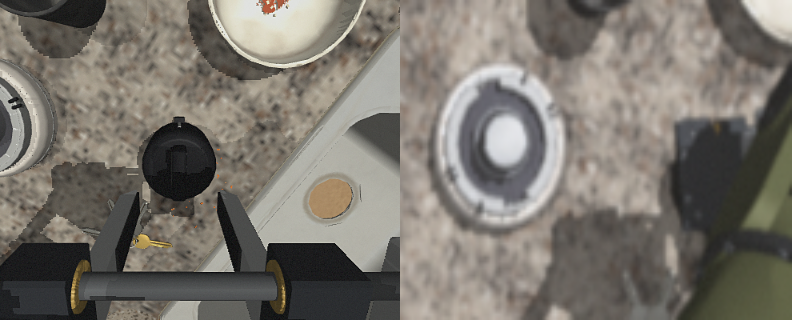

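The tin stands in the cradle at right-half pixel (507,140), top about 90 mm. The lid is straight ahead between the fingers at (180,160). Lower and pinch the bar.

Call:
{"method": "step_arm", "body": {
  "series": [0.3, -1, -25, -0.007, 0.4, 0, 0, -25, 0, 0.4, 0, 0, -18, 0, 0.4, 0, 0, -8, 0, 0.4, 0, 0, -2, 0, 0.4, 0, 0, 0, 0, 0.4, 0, 0, 0, 0, 1, 0, 0, 0, 0, 1, 0, 0, 0, 0, 1, 0, 0, 0, 0, 1, 0, 0, 0, 0, 1],
  "squeeze": 40
}}

```text
clock: 11.22
eef_pos: [430.7, -272.9, 86.9]
eef_rot: [-3.142, 0.0, 0.063]
wrist_force: [-0.6, -0.2, -1.3]
finger_gap: 13.7
finger_force: 40.0
```

Call:
{"method": "step_arm", "body": {
  "series": [0, 0, 15, 0, 1, 0, 0, 35, 0, 1, 0, 0, 35, 0, 1, 0, 0, 30, 0, 1, 3, 15, 0, 0.02, 1, 4, 29, 0, 0.03, 1, 4, 30, 0, 0.03, 1, 4, 30, 0, 0.03, 1, 4, 30, 0, 0.03, 1, 4, 30, 0, 0.03, 1, 4, 30, 0, 0.03, 1, 2, 14, 0, 0.02, 1, 0, 0, 0, 0, 1, 0, 0, 0, 0, 1, 0, 0, 0, 0, 1]
}}

```text
clock: 13.1
eef_pos: [459.6, -65.6, 201.8]
eef_rot: [-3.142, 0.0, 0.282]
wrist_force: [0.2, -0.2, -0.6]
finger_gap: 13.9
finger_force: 40.0
```

Run:
```python
from fit import *
s=manip.read_state(); print(s['clock'],s['eef_pos'],s['eef_rot'],s['finger_gap'],s['wrist_force'])
i,p,d=grab('wrist'); w=cloud(i,d); np.savez('w5.npz',p=p,w=w); cv2.imwrite('pics/w5.png',p)
t=s['eef_pos']; c,sn=np.cos(t[0]*0+s['eef_rot'][2]),np.sin(s['eef_rot'][2])
n=np.hypot(w[...,0]-t[0],w[...,1]-t[1])<50
b=n&(np.abs(w[...,2]-t[2])<4); q=w[b]; print('bar top',len(q)); 
l=(q[:,:2]-t[:2])@np.array([[c,sn],[-sn,c]]).T; k=np.abs(l[:,1])<6.5; print('bar x range in tool',np.percentile(l[k,0],[0,1,99,100]), np.median(l[k,1]))
mill(w,p,(460.3,-63.5))
```

```text
13.1 [459.6333749  -65.60315135 201.80472183] [-3.14152324e+00  2.39823701e-04  2.81558718e-01] 13.928491524756707 [ 0.22199622 -0.23330812 -0.61479577]
bar top 2723
bar x range in tool [-24.60893793 -23.56053723  24.68179457  25.16030844] -0.071206574451308
collar outer [460.34 -63.39  53.61] 1699 z 55.7
slot yaw 0.28 0.28 0.31 score 0.92
cradle ring [458.3 -64.   29. ] 20
dark ribs mod pi [(np.float64(0.0), np.int64(1)), (np.float64(0.04), np.int64(1)), (np.float64(0.08), np.int64(2)), (np.float64(0.2), np.int64(1)), (np.float64(0.24), np.int64(2)), (np.float64(0.32), np.int64(2)), (np.float64(0.44), np.int64(1)), (np.float64(0.52), np.int64(1)), (np.float64(0.56), np.int64(1)), (np.float64(0.6), np.int64(1)), (np.float64(0.68), np.int64(1)), (np.float64(0.72), np.int64(1)), (np.float64(0.76), np.int64(1)), (np.float64(0.8), np.int64(2)), (np.float64(0.84), np.int64(1)), (np.float64(0.92), np.int64(1)), (np.float64(1.92), np.int64(25)), (np.float64(1.96), np.int64(38)), (np.float64(2.0), np.int64(1)), (np.float64(2.04), np.int64(23)), (np.float64(2.08), np.int64(37)), (np.float64(2.68), np.int64(8)), (np.float64(2.72), np.int64(22)), (np.float64(2.76), np.int64(1)), (np.float64(2.8), np.int64(1)), (np.float64(2.88), np.int64(1)), (np.float64(2.92), np.int64(1))]
```

View pics/w5.png

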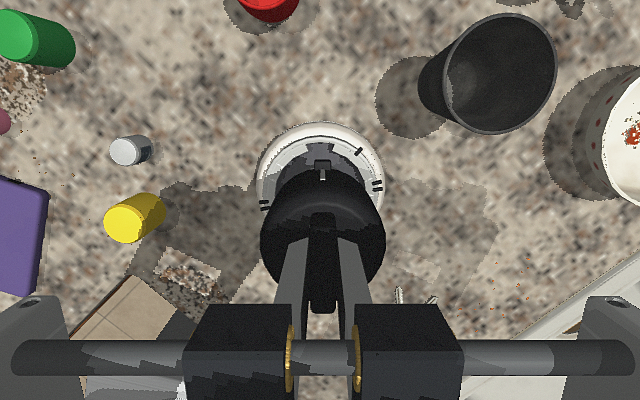

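The lid's lug at (322,168) lines up with the slot at (322,150), so I shift 2 mm in y and lower.

Call:
{"method": "step_arm", "body": {
  "series": [0.6, 2, -15, 0, 1, 0, 0, -18, 0, 1, 0, 0, -14, 0, 1, 0, 0, -8, 0, 1, 0, 0, -4, 0, 1, 0, 0, 0, 0, 1]
}}

```text
clock: 13.9
eef_pos: [460.4, -62.9, 143.0]
eef_rot: [3.142, -0.0, 0.283]
wrist_force: [0.4, -0.3, -1.2]
finger_gap: 13.5
finger_force: 40.0
```

Call:
{"method": "step_arm", "body": {
  "series": [0, 0, -4, 0, 1, 0, 0, -4, 0, 1, 0, 0, -3, 0, 1, 0, 0, -2, 0, 1, 0, 0, 0, 0, 1]
}}

```text
clock: 14.52
eef_pos: [460.3, -62.9, 129.8]
eef_rot: [-3.141, 0.0, 0.283]
wrist_force: [0.5, 0.3, -2.5]
finger_gap: 13.7
finger_force: 40.0
```

Call:
{"method": "step_arm", "body": {
  "series": [0, -0.5, -1, 0, 1, 0, 0, -1, 0, 1, 0, 0, -0.8, 0, 1, 0, 0, 0, 0, 1, 0, 0, 0, 0, 1]
}}

```text
clock: 15.15
eef_pos: [460.4, -63.4, 127.2]
eef_rot: [3.142, -0.0, 0.283]
wrist_force: [0.7, 0.3, -1.0]
finger_gap: 14.2
finger_force: 40.0
```

Call:
{"method": "step_arm", "body": {
  "series": [0, 0, -0.6, 0, 1, 0, 0, -0.6, 0, 1, 0, 0, 0, 0, 1, 0, 0, 0, 0, 1]
}}

```text
clock: 15.65
eef_pos: [460.5, -63.4, 126.5]
eef_rot: [3.142, -0.0, 0.283]
wrist_force: [-3.7, 2.0, 7.6]
finger_gap: 13.5
finger_force: 40.0
```

Contact is at z 126.5 with 7.6 N, so the lid is seated. Now turn clockwise gently.

Call:
{"method": "step_arm", "body": {
  "series": [0, 0, 0.2, -0.03, 1, 0, 0, 0, -0.05, 1, 0, 0, 0, -0.05, 1, 0, 0, 0, -0.05, 1, 0, 0, 0, -0.05, 1, 0, 0, 0, -0.05, 1, 0, 0, 0, -0.05, 1, 0, 0, 0, -0.05, 1, 0, 0, 0, -0.05, 1, 0, 0, 0, -0.05, 1, 0, 0, 0, -0.05, 1, 0, 0, 0, -0.05, 1, 0, 0, 0, 0, 1, 0, 0, 0, 0, 1],
  "squeeze": 50
}}

```text
clock: 17.4
eef_pos: [460.7, -63.5, 126.5]
eef_rot: [-3.141, -0.001, -0.296]
wrist_force: [1.1, 1.0, 5.4]
finger_gap: 13.5
finger_force: 50.0
```

```bash
cat > chk.py <<'E'
from fit import *
s=manip.read_state(); print(s['clock'],s['eef_pos'],s['eef_rot'],s['wrist_force'],s['moment'],s['joints'][5])
i,p,d=grab('wrist'); w=cloud(i,d); np.savez('w6.npz',p=p,w=w)
c=s['eef_pos']; dd=w[...,:2]-c[:2]; r=np.hypot(dd[...,0],dd[...,1])
b=(r<33)&(w[...,2]>118)&(w[...,2]<c[2]+4)
q=w[b][:,:2]; (x,y),sz,an=cv2.minAreaRect(q.astype(np.float32)); print('rect',x,y,sz,an)
yaw=s['eef_rot'][2]
l=dd@np.array([[np.cos(yaw),-np.sin(yaw)],[np.sin(yaw),np.cos(yaw)]]); far=b&(l[...,0]>10)&(np.abs(l[...,1])<9)  # outer bar end, edges
bins=np.round(l[far][:,0]); mid=[(k,(l[far][bins==k,1].min()+l[far][bins==k,1].max())/2) for k in np.unique(bins) if (bins==k).sum()>8]
print('bar midline slope rel tool',np.polyfit(*np.array(mid).T,1))
pl=b&(w[...,2]<c[2]-0) ; n=(r<37)&(r>28)&(w[...,2]>90)&(w[...,2]<108); print('lid top z',np.median(w[n][:,2]))
cv2.imwrite('pics/w6_%d.png'%(s['clock']*100),cv2.resize(p[120:330,210:430],(800,600)) if 0 else cv2.resize(p[100:310,210:430],None,fx=2.8,fy=2.8))
mill(w,p,(460.3,-63.5))
E
python3 chk.py; ls pics
```

```text
17.4 [460.74835178 -63.4949587  126.54280448] [-3.14146160e+00 -1.18051535e-03 -2.96321505e-01] [1.07560083 1.0236533  5.39002525] [-0.00073594 -0.14833679  0.1040155 ] 1.6513585028394178
rect 461.41815185546875 -67.11849975585938 (48.912086486816406, 35.07258987426758) 4.496457576751709
bar midline slope rel tool [-0.01278029  0.08664592]
lid top z 99.25612461912718
collar outer [460.44 -63.53  53.58] 3104 z 55.7
slot yaw 0.3 0.28 0.3 score 0.91
crop1.png
scene0.png
top0.png
w1.png
w2.png
w3.png
w4.png
w5.png
w6_1739.pngfit.py:5: RuntimeWarning: Mean of empty slice.
  r=least_squares(f,[*q.mean(0)[:2],r0],loss='soft_l1'); return r.x
  ret = um.true_divide(
Traceback (most recent call last):
  File "chk.py", line 13, in <module>
    mill(w,p,(460.3,-63.5))
    ~~~~^^^^^^^^^^^^^^^^^^^
  File "fit.py", line 32, in mill
    cr=(R_<30)&(w[...,2]>53)&(w[...,2]<63); print('cradle ring',circ(w[cr][:,:2],25).round(1),cr.sum())
                                                                ~~~~^^^^^^^^^^^^^^^^
  File "fit.py", line 5, in circ
    r=least_squares(f,[*q.mean(0)[:2],r0],loss='soft_l1'); return r.x
ValueError: Initial guess is outside of provided bounds
```

Spring torque of about 0.1 N m is felt, and the lid follows. Another 0.12 to the mark at yaw −0.417.

Call:
{"method": "step_arm", "body": {
  "series": [0, 0, 0, -0.04, 1, 0, 0, 0, -0.04, 1, 0, 0, 0, -0.04, 1, 0, 0, 0, 0, 1, 0, 0, 0, 0, 1, 0, 0, 0, 0, 1]
}}

```text
clock: 18.2
eef_pos: [460.7, -63.6, 126.5]
eef_rot: [-3.142, -0.001, -0.416]
wrist_force: [1.0, -0.9, 4.7]
finger_gap: 14.0
finger_force: 50.0
```

```bash
sed -i 's/^mill.*//' chk.py
cat >> chk.py <<'E'
d2=w[...,:2]-np.array([460.4,-63.5]); R_=np.hypot(d2[...,0],d2[...,1]); a=np.arctan2(d2[...,1],d2[...,0])
D=(R_>49)&(R_<57)&(w[...,2]>52)&(w[...,2]<60)&(p.max(-1)<70)
for lo,hi in((-.6,-.25),(-1.3,-.9)):
    k=D&(a>lo)&(a<hi); print('rib',k.sum(),a[k].mean())
f=manip.camera_info('wrist')
E
python3 chk.py; ls pics/w6*
```

```text
18.2 [460.72024302 -63.59414874 126.51618916] [-3.14153366e+00 -1.17131539e-03 -4.16232111e-01] [ 1.02002703 -0.86983172  4.67647328] [-0.20863783 -0.12663484  0.06403232] 1.7712829198378486
rect 463.3018798828125 -61.672386169433594 (35.13795471191406, 49.19319152832031) 45.448368072509766
bar midline slope rel tool [ 0.00634095 -0.25798328]
lid top z 99.2400467777399
rib 56 -0.4196234896270988
rib 121 -1.1109808090176008
pics/w6_1739.png
pics/w6_1820.png
```

View pics/w6_1820.png

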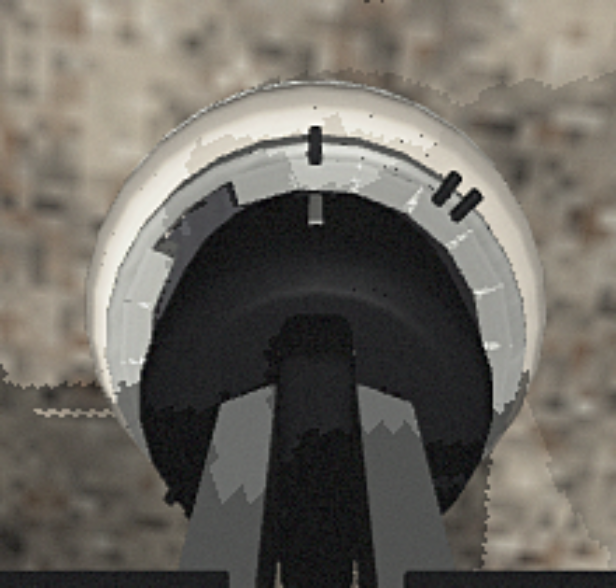

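The lid's steel line at (316,208) points straight at the single rib at (316,146). The lug is under the ledge, the slot is empty at (200,215), and the double rib at (460,195) is well away. The gripper still holds the bar, so I hand in.

```bash
python3 -c "
from cell import manip
print(manip.sign_off())"
```

```text
the job is handed in; nothing more can be done
None
```

I handed the job in at about 18 s. The tin stands in the cradle with the lid seated over it, turned 0.70 rad clockwise to the half-way mark. The gripper is still holding it there; it never came near the lock, and I touched nothing else.

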